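# Free the wedged tool caddy and park it in the top tray

### The job

The wooden tool caddy with the blue handle has slipped into the dark crate on the slant: its far end is hung up on a ledge and its corners are caught under the strips along the crate's two ends. Take it by the handle, turn it level down inside the crate without forcing it or letting it drop, lift it out level, and set it gently upright on the floor of the upper of the two stacked trays, near the middle, then let go. Leave the glass jar, the red rib and the steel trimming tool where they are.

Things in the scene. Friction and masses are not known exactly. Their poses are not given: they have to be found in the camera images.
- caddy: Pale wooden open-topped tool caddy, 110 long (own x) x 80 wide (y) x 70 high to its rim, 0.35 to 0.7 kg, loose. Origin: centre of its underside; z out of its top. Starts tilted about 26 degrees about its y: low (-x) end on the crate's floor, underside of the high (+x) end resting on the edge of the crate's ledge, corners under the strips. Pushed off the ledge without a grip it falls flat.
- handle (a point): Where to clamp the caddy's blue handle: 128 above the underside, straight along the caddy's z from its origin; same axes as the caddy. The handle is an upright board 14 thick (x), 50 wide (y), from 70 to 148 above the underside. Clamp it across its thickness, fingers closing along x; here they stay clear of the crate. At the start it leans to the crate's -x end.
- crate: Dark wooden open crate fixed to the bench. Origin: centre of its underside, z up, +x to the end with the ledge (away from the robot, within 0.3 rad). Outside 168 (x) x 122 (y) x 96 high; inside 150 x 104, floor 8 above the bench. Strips along the two ends overhang the inside from z = 88 to 96: at the -x end 20 wide (x = -75 to -55), at the +x end 10 wide (x = 65 to 75).
- ledge (a point): Middle of the top inner edge of the ledge on the crate's +x wall, under the strip; crate axes. The ledge is 12 wide (crate x = 63 to 75), z = 40 to 52. From the -x wall to the ledge's edge are 138 mm; turning level, the caddy measures up to 131 in x, so there is room once it is raised a few mm and drawn 10 mm off the ledge. Level on the floor its rim (z = 78) is under the strips.
- mouth (a point): Middle of the space by which the caddy comes out, at the height of the crate's top (crate x = +4, y = 0, z = 96); crate axes. With the caddy's middle under this point there are 4 mm free at either end, past the -x strip and the ledge, and 12 at either side. Only within about 7 degrees of level will it pass.
- trays: Two shallow wooden trays stacked one on the other, fixed to the bench as one piece. Origin: centre of the underside on the bench, z up, x along the length. Outside 206 (x) x 166 (y) x 66 high. The upper tray's inside is 190 x 150; its floor lies at z = 40, its walls' tops at z = 66.
- jar: Clear glass jar with a steel twist cap, diameter 68, 100 high, origin at the centre of its underside. Bystander.
- rib: Red plastic rib, a flat disc of diameter 84, 6 thick, origin at the centre of its underside. Bystander.
- trimmer: Steel trimming tool lying along its x, about 150 long and 12 thick, wire loop at its +x end, origin under its middle. Bystander.
There are look-alikes about, which are no part of the job. Leave any purple or turquoise look-alike of the caddy alone.

How it is judged:
By the outcome, as a careful person would: the job done as asked, in the order asked, and still so for the second after the job is handed in, with the robot touching nothing.
It also fails if it takes over 53 s, if anything falls off the work surface, if the arm or the gripper's body presses on something with over 40 N, if the wrist force passes 120 N, or if a joint passes its speed limit or range.

### The arm

A 6-joint arm with a two-finger parallel gripper is mounted at the origin on the work surface. World frame = base frame: x ahead of the robot, y to its left, z up, the work surface at z = 0. Lengths are in m, angles in rad, forces in N, time in s.
With the tool pointing down it reaches from about 0.25 to 0.775 m from the base axis. Payload 4 kg.
Tool frame: the origin (TCP) lies midway between the tips of the shut fingers; the grasp point (between the pads) lies 19 mm behind it; z points along the fingers, x is the direction in which the jaws open and shut, and the axes are right-handed (so a half turn about z gives the same grasp; the last joint's range is limited). The gripper opens to 94 mm and grips with 3 to 60 N. Pads are 16 mm wide; open, the fingers measure 119 mm over their backs; the gripper's body (75 mm by 177 mm) begins 78 mm behind the grasp point.
Start: joints at [1.062, 0.087, 1.371, -0, 1.684, -0.103], TCP at [0.217, 0.505, 0.206] pointing down, gripper open.
Joint ranges: [-3.1, 3.1], [-0.76, 2.03], [0.27, 2.55], [-1.08, 4.22], [0.17, 2.65], [-2.57, 2.57]. Speed limits (rad/s): [2.79, 2.79, 3.14, 3.14, 3.14, 3.14].

### API

Orientations are given as [roll, pitch, yaw] about the fixed x, y, z axes, in that order (R = Rz(yaw) Ry(pitch) Rx(roll)).
In Python, from bench import robot gives the robot as it stands.
- The arm moves only by the shell command python3 -m handwheel 'ROWS'. ROWS is a JSON object of lists of equal length, an entry for each row: "delta_pos": the shift along the tool's x, y, z in mm, a list of three; "rotation": the turn, a rotation vector about the tool's x, y, z in rad, a list of three; "claw": the closure, from -1 (fully open) to 1 (shut). In form: {"delta_pos": [[tx, ty, tz], ...], "rotation": [[wx, wy, wz], ...], "claw": [claw, ...]}. A call has exactly 8 rows; each row shifts and turns the commanded pose from where the row before left it, along the tool's axes as they then stand; what a row does not reach is not made up. A row lasts 1/8 s, in which the tool goes at most 62.5 mm and 10.7 degrees, less where a joint would pass 70% of its speed; a pose out of reach is approached as far as the arm can. A call with a gripper value outside its range is refused whole. The fingers move at their own pace and stop on an object; the grip force is fixed at half the most. Time passes only in rows, so rows that do not move let the fingers close, or fill a call up. It gives the time, the measured TCP pose, the force and the opening at its end, in the units of the state.
- robot.get_obs(): the state, without advancing time (a new reading comes with each control period).
- robot.snapshot(name): name is "scene" or "top" or "wrist"; returns a dict with "color" (480x640x3 uint8, red, green, blue), "intrinsics" (3x3 intrinsics, pixels), "eye" and "rotation" of the camera in the world. Camera axes: x right, y down, z forward; pixel columns grow to the right and rows downward; lengths in m; the calibration is good to about 2 mm. A picture is of the moment at which its call begins. There is no depth.
- robot.close_job(): hands the job in, once; it reports no verdict.
The state is a dict: "time": time; "joint_positions": joint angles; "qvel": joint speeds; "joint_torque": joint torques, N m; "tool_pos": TCP position; "ee_rot": TCP orientation; "wrist_force": force on the tool from outside, world axes, zero at the start; "wrist_torque": the same for the moment, N m; "width": finger opening in m.
Only numpy, scipy, OpenCV 4.12 (cv2) and the standard library are available. Lean on these libraries where they do the work, as an engineer would, in place of code of your own. Each camera call takes 0.05 s, during which the arm holds its last target.

## Working session

There is one attempt and no reset: what is moved stays moved. The work goes in short steps, Python scripts to look and compute and a shell command to move; the robot and the scene stay as the last step left them, time stands still between calls to the robot, and variables do not carry over. Pictures are saved under pics/ and viewed, and the job is handed in when it is done.

```bash
ls; mkdir -p pics
python3 - <<'E'
from bench import robot
import cv2,pickle
for n in ["scene","top","wrist"]:
    s=robot.snapshot(n); pickle.dump(s,open(f"pics/{n}0.pkl","wb"))
    cv2.imwrite(f"pics/{n}0.png",s["color"][:,:,::-1])
    print(n,s["intrinsics"].tolist(),s["eye"],s["rotation"].tolist() if hasattr(s["rotation"],'tolist') else s["rotation"])
print(robot.get_obs())
E
```

```text
pics
scene [[519.427705937495, 0.0, 319.30149621201], [0.0, 519.427705937495, 238.81211883760972], [0.0, 0.0, 1.0]] [ 0.86871364 -0.44509414  0.98603656] [-2.4612791545074835, -0.0016814773715887465, 0.6615825188316433]
top [[483.2963496343503, 0.0, 324.7463264321084], [0.0, 483.2963496343503, 238.0936863638532], [0.0, 0.0, 1.0]] [0.34243872 0.08921087 1.16529303] [-3.039903511755311, -0.0005125744109024666, -1.5771145896413772]
wrist [[415.6808255001256, 0.0, 318.7919372122257], [0.0, 415.6808255001256, 239.66738985403214], [0.0, 0.0, 1.0]] [0.14226955 0.53701168 0.38297982] [2.860957644261141, 0.0016998246235366832, 1.165337444447308]
{'time': 0.15, 'joint_positions': array([ 1.06191121e+00,  8.78178687e-02,  1.37189250e+00, -5.04738538e-05,
        1.68357396e+00, -1.03092076e-01]), 'qvel': array([-0.00140878, -0.00143761, -0.00600229, -0.00216143,  0.0003597 ,
        0.00149608]), 'joint_torque': array([ 1.39647789e-03, -3.40646660e+01, -3.02792645e+01,  7.17452774e-02,
        3.05643165e-02, -1.11519776e-04]), 'tool_pos': array([0.2169266, 0.5049669, 0.2045626]), 'ee_rot': array([-3.14146846e+00,  1.68785778e-03,  1.16499775e+00]), 'wrist_force': array([-0.38215013,  0.35169177, -0.61035845]), 'wrist_torque': array([ 0.05503396,  0.04867864, -0.04956657]), 'width': 0.09403985394859593}
```

View pics/scene0.png

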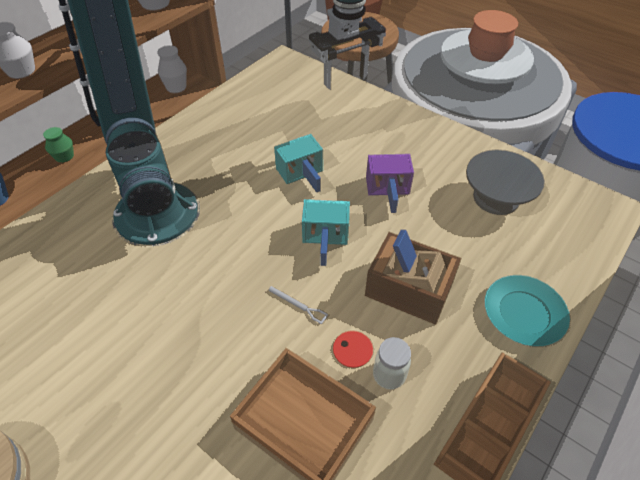

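View pics/top0.png

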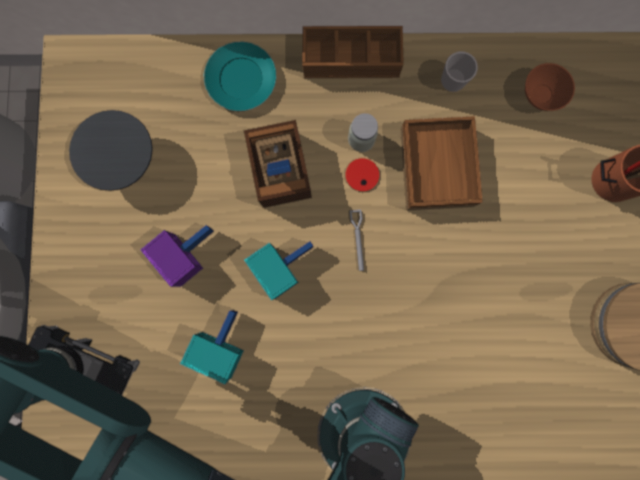

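View pics/wrist0.png

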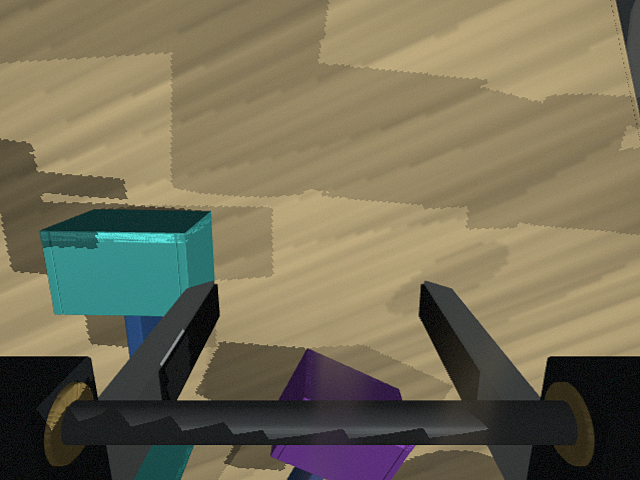

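The scene picture shows the dark crate at scene (412,275) and top (277,162). The pale caddy is in it, its blue handle at scene (404,250) and top (279,168). The upper tray is at scene (305,415) and top (441,162). The look-alikes are two turquoise (scene 299,158 and 326,222) and one purple (390,175), and they aren't the target. I'll enlarge crops to confirm.

```bash
cat > h.py <<'E'
import numpy as np,cv2,pickle
from scipy.spatial.transform import Rotation as R
def load(n): return pickle.load(open(f"pics/{n}.pkl","rb"))
def snap(n,f):
    from bench import robot
    s=robot.snapshot(n); pickle.dump(s,open(f"pics/{f}.pkl","wb")); cv2.imwrite(f"pics/{f}.png",s["color"][:,:,::-1]); return s
def rot(s):
    r=np.array(s["rotation"]); return r if r.shape==(3,3) else R.from_euler('xyz',r).as_matrix()
def ray(s,p):
    d=rot(s)@np.linalg.inv(s["intrinsics"])@np.array([p[0],p[1],1.0]); return np.array(s["eye"]),d/np.linalg.norm(d)
def onz(s,p,z):
    e,d=ray(s,p); return e+d*(z-e[2])/d[2]
def tri(l):
    A=0;b=0
    L=[ray(s,p) for s,p in l]
    for e,d in L:
        P=np.eye(3)-np.outer(d,d); A=A+P; b=b+P@e
    x=np.linalg.solve(A,b); return x,[float(np.linalg.norm((np.eye(3)-np.outer(d,d))@(x-e))) for e,d in L]
def proj(s,X):
    c=(np.atleast_2d(X)-np.array(s["eye"]))@rot(s); u=c@np.array(s["intrinsics"]).T; return u[:,:2]/u[:,2:]
def crop(f,x0,y0,x1,y1,k,out):
    im=cv2.imread(f"pics/{f}.png")[y0:y1,x0:x1]; cv2.imwrite(f"pics/{out}.png",cv2.resize(im,None,fx=k,fy=k,interpolation=cv2.INTER_CUBIC))
E
python3 -c "
from h import *
crop('scene0',355,220,475,325,6,'c1')
crop('top0',230,110,330,210,6,'c2')"
```

```text
(no output)
```

View pics/c1.png

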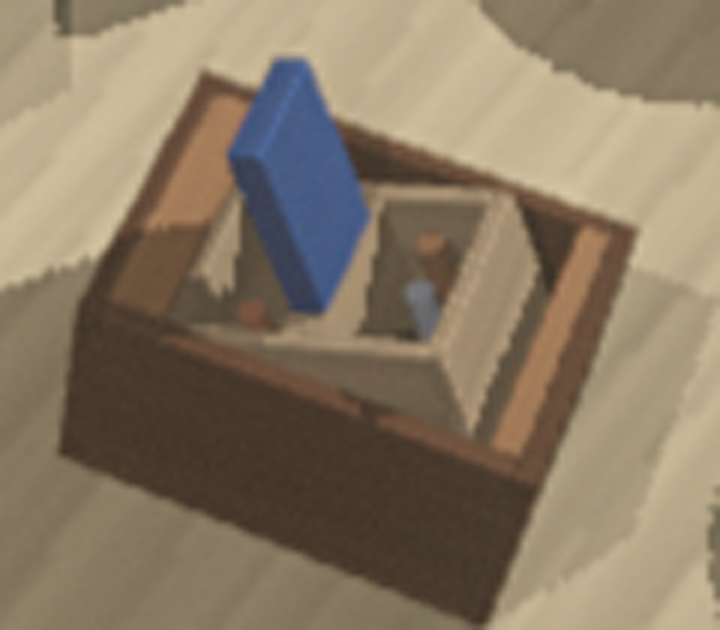

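View pics/c2.png

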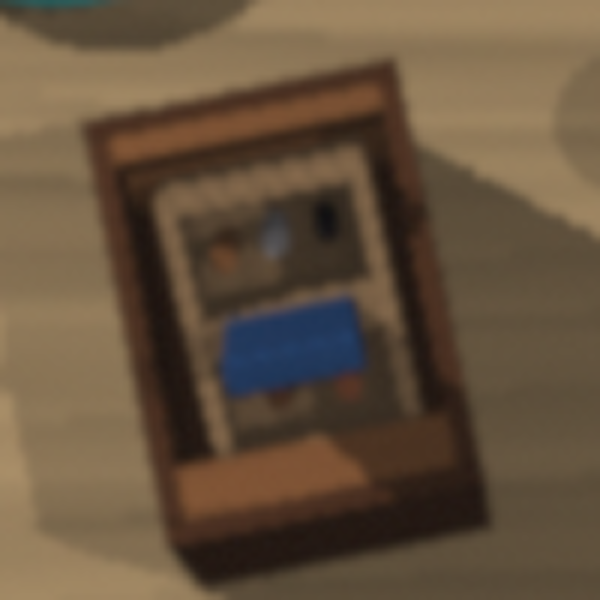

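The crops confirm it: a pale wooden caddy with a blue handle, tilted in the dark crate, with the handle leaning to the near (-x) end. Next I'll triangulate the crate corners and the handle's top.

Run:
```python
from h import *
S=load('scene0');T=load('top0')
s=lambda x,y:(355+x/6-.4,220+y/6-.4); t=lambda x,y:(230+x/6-.4,110+y/6-.4)
P={}
for n,a,b in [('++',(635,230),(82,122)),('+-',(535,485),(395,62)),('-+',(205,72),(168,545)),('--',(85,300),(487,490)),('htop+',(290,60),(225,390)),('htop-',(240,155),(365,370))]:
    x,r=tri([(S,s(*a)),(T,t(*b))]); P[n]=x; print(n,x.round(4),np.round(r,4), 'scene@.096',onz(S,s(*a),.096).round(4),'top',onz(T,t(*b),.096).round(4))
```

```text
++ [0.699  0.2708 0.095 ] [0.0017 0.0017] scene@.096 [0.698  0.2685 0.096 ] top [0.7001 0.2718 0.096 ]
+- [0.7229 0.153  0.0954] [0.0003 0.0003] scene@.096 [0.7228 0.1524 0.096 ] top [0.7229 0.1531 0.096 ]
-+ [0.5369 0.2375 0.0946] [0.0009 0.0009] scene@.096 [0.5368 0.2357 0.096 ] top [0.5373 0.238  0.096 ]
-- [0.5592 0.1203 0.0965] [0.0024 0.0024] scene@.096 [0.5606 0.1224 0.096 ] top [0.5575 0.1187 0.096 ]
htop+ [0.581  0.2093 0.1602] [0. 0.] scene@.096 [0.5586 0.2601 0.096 ] top [0.5962 0.217  0.096 ]
htop- [0.5891 0.1611 0.1611] [0.0019 0.0019] scene@.096 [0.5684 0.2105 0.096 ] top [0.6036 0.1644 0.096 ]
```

```bash
cat >> h.py <<'E'
def plan(pos,rpy,n,p0=None,r0=None):
    """rows (tool-frame mm, rotvec) for straight path to pose"""
    from bench import robot
    if p0 is None:
        o=robot.get_obs(); p0=o["tool_pos"]; r0=o["ee_rot"]
    A=R.from_euler('xyz',r0); B=R.from_euler('xyz',rpy)
    w=(A.inv()*B).as_rotvec()/n; d=(np.array(pos)-np.array(p0))/n*1000
    C=A
    for i in range(n):
        print(C.inv().apply(d).round(1).tolist(), w.round(4).tolist()); C=C*R.from_rotvec(w)
C0=np.array([.6295,.1954]);YAW=.2
def toolrpy(tilt,yaw): # caddy tilt (rad) about y, low -x end
    cz=R.from_euler('z',yaw)*R.from_euler('y',-tilt)
    return (cz*R.from_euler('x',np.pi)).as_euler('xyz')
def W(x,y,z): # crate mm -> world
    c,s=np.cos(YAW),np.sin(YAW); return np.array([C0[0]+(c*x-s*y)/1000,C0[1]+(s*x+c*y)/1000,z/1000])
E
python3 - <<'E'
from h import *
T=load('top0')
for p in [(405,121),(472,117),(479,207),(408,210)]: print(onz(T,p,.066).round(3))
print('jar',onz(T,(363,126),.1),'rib',onz(T,(363,175),.006))
print(toolrpy(0,.2),toolrpy(np.radians(26),.2))
plan(W(-34,0,290),toolrpy(0,.2),14)
E
```

```text
[ 0.729 -0.102  0.066]
[ 0.738 -0.259  0.066]
[ 0.524 -0.268  0.066]
[ 0.518 -0.104  0.066]
jar [ 7.06302360e-01 -4.51648039e-04  1.00000000e-01] rib [ 0.61513032 -0.00659375  0.006     ]
[3.14159265 0.         0.2       ] [ 3.14159265 -0.45378561  0.2       ]
[-10.1, 33.8, -6.1] [0.0, 0.0001, 0.0689]
[-7.7, 34.4, -6.1] [0.0, 0.0001, 0.0689]
[-5.3, 34.9, -6.1] [0.0, 0.0001, 0.0689]
[-2.9, 35.2, -6.1] [0.0, 0.0001, 0.0689]
[-0.5, 35.3, -6.1] [0.0, 0.0001, 0.0689]
[1.9, 35.2, -6.1] [0.0, 0.0001, 0.0689]
[4.4, 35.0, -6.1] [0.0, 0.0001, 0.0689]
[6.8, 34.6, -6.1] [0.0, 0.0001, 0.0689]
[9.1, 34.1, -6.1] [0.0, 0.0001, 0.0689]
[11.5, 33.4, -6.1] [0.0, 0.0001, 0.0689]
[13.7, 32.5, -6.1] [0.0, 0.0001, 0.0689]
[15.9, 31.5, -6.1] [0.0, 0.0001, 0.0689]
[18.1, 30.3, -6.1] [0.0, 0.0001, 0.0689]
[20.1, 29.0, -6.1] [0.0, 0.0001, 0.0689]
```

```bash
python3 -m handwheel '{"delta_pos":[[-10,34,-10],[-8,34,-10],[-5,35,-10],[-3,35,-6],[0,35,-6],[2,35,-5],[4,35,-5],[7,35,-5]],"rotation":[[0,0,0.069],[0,0,0.069],[0,0,0.069],[0,0,0.069],[0,0,0.069],[0,0,0.069],[0,0,0.069],[0,0,0.069]],"claw":[-0.2,-0.2,-0.2,-0.2,-0.2,-0.2,-0.2,-0.2]}'
python3 -m handwheel '{"delta_pos":[[9,34,-5],[12,33,-5],[14,33,-5],[16,32,-5],[18,30,-5],[20,29,-5],[0,0,0],[0,0,0]],"rotation":[[0,0,0.069],[0,0,0.069],[0,0,0.069],[0,0,0.069],[0,0,0.069],[0,0,0.069],[0,0,0],[0,0,0]],"claw":[-0.2,-0.2,-0.2,-0.2,-0.2,-0.2,-0.2,-0.2]}'
python3 -c "
from h import *
s=snap('wrist','w1');print(s['eye'],s['rotation'])"
```

```text
time: 1.15
tool_pos: [0.4343, 0.3241, 0.2622]
ee_rot: [-3.141, 0.001, 0.611]
wrist_force: [-0.5, 0.0, -0.5]
width: 0.0562
time: 2.15
tool_pos: [0.5962, 0.1896, 0.292]
ee_rot: [-3.141, 0.001, 0.2]
wrist_force: [-0.0, 0.7, 0.9]
width: 0.0564
[0.5799167  0.26868309 0.47052427] [2.86170886e+00 8.83943338e-04 2.00090984e-01]
```

View pics/w1.png

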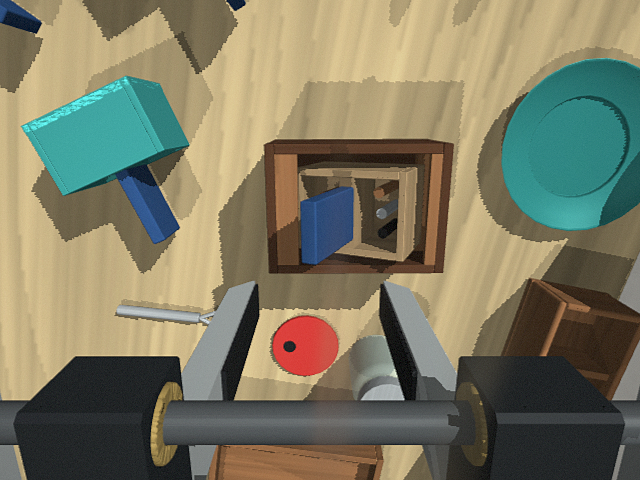

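The wrist view shows the crate (265–452, 140–272) nearly square to the camera. The caddy's handle is at (302–353, 187–263), turned a little relative to the crate. I'll enlarge it.

```bash
python3 -c "
from h import *
crop('w1',255,130,465,285,3.8,'c3')"
```

```text
(no output)
```

View pics/c3.png

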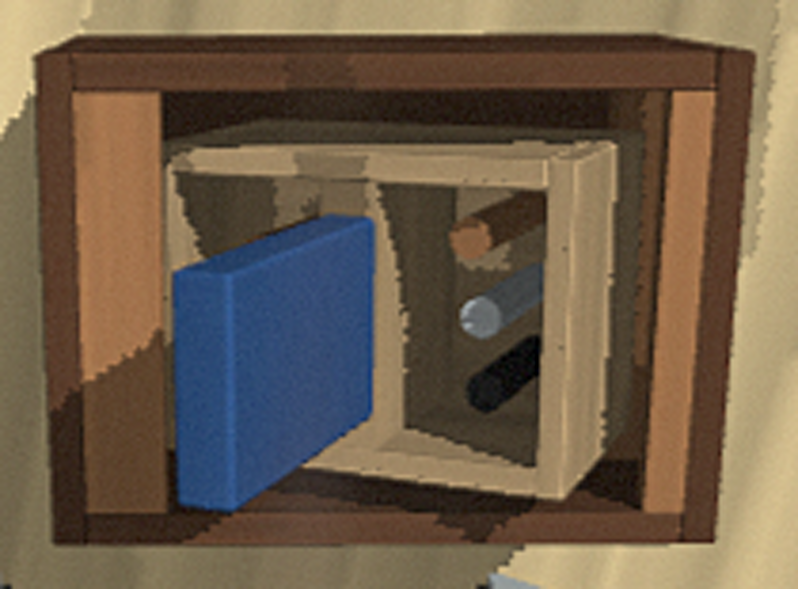

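```bash
cat > fit.py <<'E'
from h import *
from scipy.optimize import least_squares
S=load('scene0');T=load('top0');V=load('w1')
s=lambda x,y:(355+x/6-.4,220+y/6-.4); t=lambda x,y:(230+x/6-.4,110+y/6-.4); w=lambda x,y:(255+x/3.8-.4,130+y/3.8-.4)
c=[84,61,96]
K=[(V,w(752,52),1,1),(V,w(36,55),-1,1),(V,w(55,543),-1,-1),(V,w(712,543),1,-1),
(S,s(635,230),1,1),(S,s(535,485),1,-1),(S,s(205,72),-1,1),(S,s(85,300),-1,-1),(T,t(82,122),1,1),(T,t(395,62),1,-1),(T,t(168,545),-1,1)]
def f(p):
    r=[]
    for cam,uv,a,b in K:
        q=R.from_euler('z',p[2]).apply([a*.084,b*.061,.096])+[p[0],p[1],0]; r+=list(proj(cam,q)[0]-uv)
    return np.array(r)
o=least_squares(f,[.63,.195,.2],loss='soft_l1'); print('crate',o.x.round(4)); print(f(o.x).reshape(-1,2).round(1).tolist())
cr=o.x
# caddy: x,y,z,yaw,tilt,roll
H=[(V,w(174,272),(-7,25,148)),(V,w(232,272),(7,25,148)),(V,w(238,510),(7,-25,148)),(V,w(180,505),(-7,-25,148)),
(S,s(240,157),(-7,-25,148)),(S,s(262,157),(7,-25,148)),(S,s(280,60),(-7,25,148)),(S,s(303,62),(7,25,148)),(V,w(575,150),(55,40,70)),(V,w(563,498),(55,-40,70)),(S,s(505,190),(55,40,70)),(S,s(435,350),(55,-40,70))]
def pose(p): return R.from_euler('z',p[3])*R.from_euler('y',-p[4])*R.from_euler('x',p[5])
def g(p):
    return np.array([proj(cam,pose(p).apply(np.array(X)/1000)+p[:3])[0]-uv for cam,uv,X in H]).ravel()
o=least_squares(g,[.65,.2,.032,.2,.45,0],loss='soft_l1'); p=o.x
print('caddy',p.round(4),'tilt deg',np.degrees(p[4])); print(g(p).reshape(-1,2).round(1).tolist())
h=pose(p).apply([0,0,.128])+p[:3]; print('handle',h.round(4))
def tc(x): return R.from_euler('z',-cr[2]).apply(np.array(x)-[cr[0],cr[1],0])*1000
print('in crate: origin',tc(p[:3]).round(1),'handle',tc(h).round(1))
for X in [(-55,40,0),(-55,-40,0),(55,40,0),(55,-40,0),(-55,40,70),(-55,-40,70)]: print(X,tc(pose(p).apply(np.array(X)/1000)+p[:3]).round(1))
E
python3 fit.py
```

```text
crate [0.6297 0.1964 0.2017]
[[1.3, 0.1], [-1.4, -0.4], [-1.5, 1.4], [0.7, 1.2], [1.7, -0.9], [0.9, -0.0], [0.3, -1.3], [-1.1, 0.5], [-0.5, 0.2], [-0.2, -0.6], [-0.6, 1.0]]
caddy [ 0.6492  0.1988  0.0283  0.2294  0.4333 -0.0074] tilt deg 24.826622436990064
[[-1.3, -1.1], [0.2, -0.2], [0.4, 0.8], [-0.4, 0.1], [-1.8, 0.3], [0.8, 0.6], [-0.3, -0.6], [2.0, -0.8], [-0.4, 1.5], [0.1, -0.7], [1.7, 0.2], [2.1, 1.7]]
handle [0.5966 0.1875 0.1444]
in crate: origin [19.5 -1.6 28.3] handle [-34.2  -2.1 144.4]
(-55, 40, 0) [-31.3  37.    4.9]
(-55, -40, 0) [-29.4 -43.    5.4]
(55, 40, 0) [68.4 39.8 51.1]
(55, -40, 0) [ 70.4 -40.2  51.6]
(-55, 40, 70) [-60.7  36.7  68.4]
(-55, -40, 70) [-58.8 -43.2  69. ]
```

```bash
sed -i 's/^C0=.*/C0=np.array([.6297,.1964]);YAW=.2017/' h.py
python3 - <<'E'
from h import *
a=.45
g=np.array([-34+19*np.sin(a),-2,146.5-19*np.cos(a)]); pre=g+55*np.array([-np.sin(a),0,np.cos(a)])
print(W(*pre),W(*g),toolrpy(a,.225))
plan(W(*pre),toolrpy(a,.225),8)
E
```

```text
[0.58144862 0.18449215 0.1789161 ] [0.60488674 0.18928479 0.12939151] [ 3.14159265 -0.45        0.225     ]
[-1.9, 0.3, 14.2] [0.0006, 0.0563, -0.003]
[-2.7, 0.3, 14.0] [0.0006, 0.0563, -0.003]
[-3.5, 0.3, 13.9] [0.0006, 0.0563, -0.003]
[-4.3, 0.3, 13.6] [0.0006, 0.0563, -0.003]
[-5.0, 0.3, 13.4] [0.0006, 0.0563, -0.003]
[-5.8, 0.3, 13.1] [0.0006, 0.0563, -0.003]
[-6.5, 0.3, 12.7] [0.0006, 0.0563, -0.003]
[-7.2, 0.3, 12.3] [0.0006, 0.0563, -0.003]
```

```bash
python3 -m handwheel '{"delta_pos":[[-1.9,0.3,14.2],[-2.7,0.3,14],[-3.5,0.3,13.9],[-4.3,0.3,13.6],[-5,0.3,13.4],[-5.8,0.3,13.1],[-6.5,0.3,12.7],[-7.2,0.3,12.3]],"rotation":[[0.001,0.0563,-0.003],[0.001,0.0563,-0.003],[0.001,0.0563,-0.003],[0,0.0563,-0.003],[0,0.0563,-0.003],[0,0.0563,-0.003],[0,0.0563,-0.003],[0,0.0563,-0.003]],"claw":[-0.2,-0.2,-0.2,-0.2,-0.2,-0.2,-0.2,-0.2]}'
python3 -c "
from h import *
s=snap('wrist','w2');snap('scene','s2');crop('s2',340,180,480,300,5,'c4')"
```

```text
time: 3.2
tool_pos: [0.581, 0.185, 0.1791]
ee_rot: [3.139, -0.453, 0.226]
wrist_force: [-0.2, -0.3, -0.4]
width: 0.0562
```

View pics/w2.png

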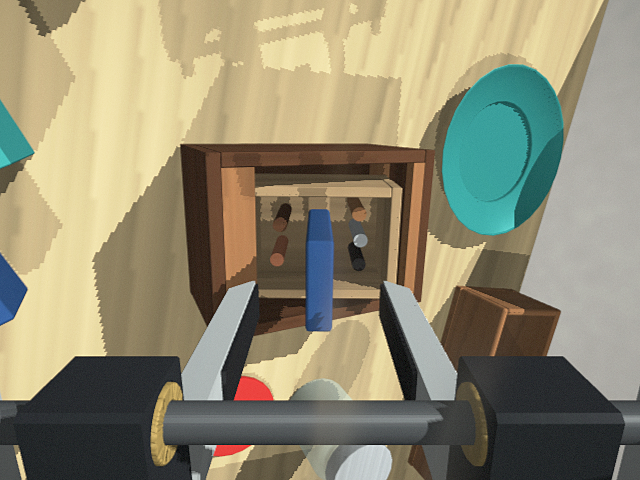

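View pics/c4.png

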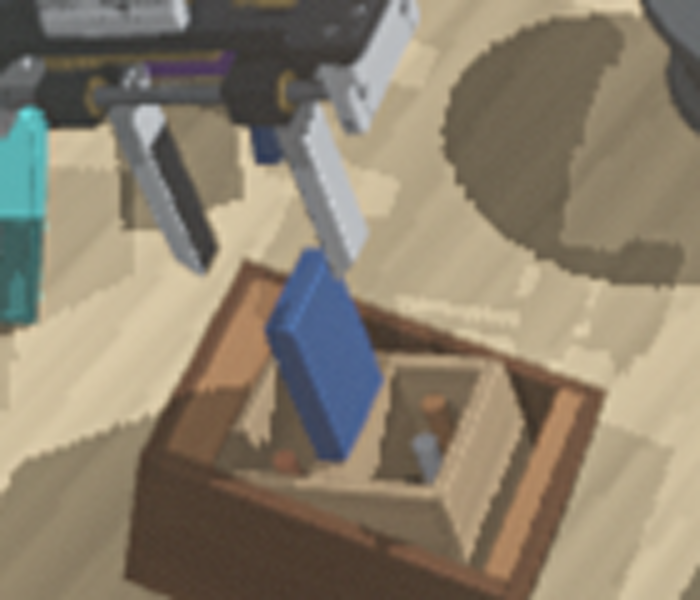

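Run:
```python
from h import *
crop('w2',230,140,430,340,3.8,'c5')
s=load('w2')
a=.45;cz=R.from_euler('z',.225)*R.from_euler('y',-a); h=W(-34,-2,146.5)
for X in [(-7,25,20),(7,25,20),(7,-25,20),(-7,-25,20),(55,40,-58),(55,-40,-58)]:
    u=proj(s,cz.apply(np.array(X)/1000)+h)[0]; print(X,u.round(1),((u-[230,140])*3.8).round())
```

```text
(-7, 25, 20) [306.4 240.9] [290. 383.]
(7, 25, 20) [335.  240.9] [399. 383.]
(7, -25, 20) [333.9 332.7] [395. 732.]
(-7, -25, 20) [307.1 332.7] [293. 732.]
(55, 40, -58) [403.3 185.8] [658. 174.]
(55, -40, -58) [396.8 297.6] [634. 599.]
```

View pics/c5.png

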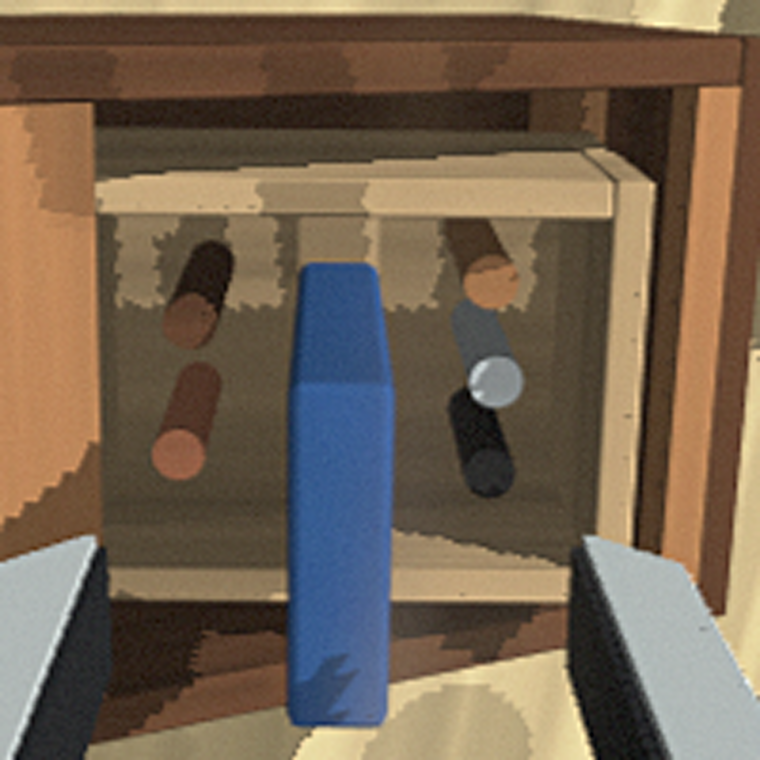

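```bash
python3 -m handwheel '{"delta_pos":[[-0.2,0,8],[-0.2,0,8],[-0.2,0,8],[0,0,8],[0,0,8],[0,0,8],[0,0,7],[0,0,0]],"rotation":[[0,0,0.004],[0,0,0.004],[0,0,0],[0,0,0],[0,0,0],[0,0,0],[0,0,0],[0,0,0]],"claw":[-0.2,-0.2,-0.2,-0.2,-0.2,-0.2,-0.2,-0.2]}'
python3 -c "
from h import *
snap('wrist','w3');snap('scene','s3');crop('s3',340,180,480,300,5,'c6')"
```

```text
time: 4.3
tool_pos: [0.6048, 0.1888, 0.1284]
ee_rot: [-3.14, -0.449, 0.215]
wrist_force: [-0.4, -0.4, 0.3]
width: 0.0563
```

View pics/w3.png

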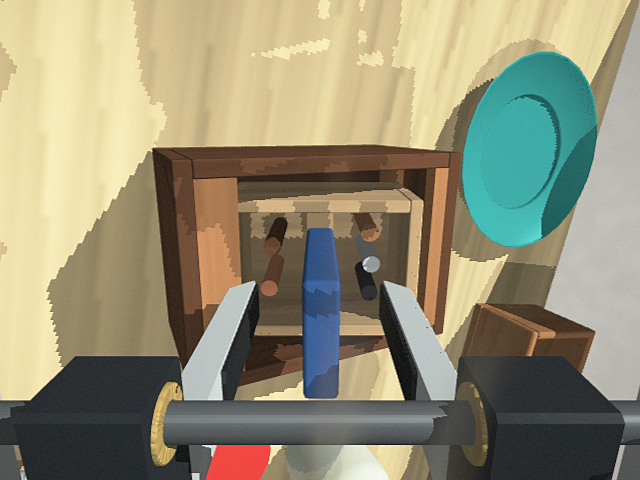

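View pics/c6.png

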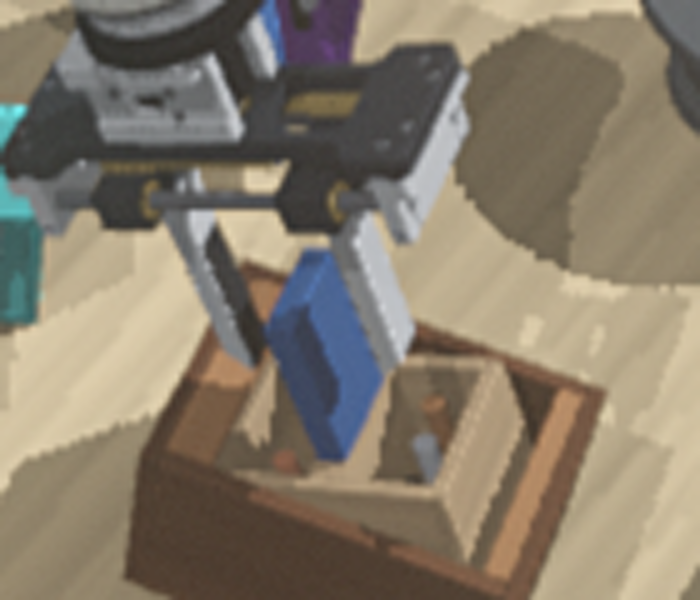

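The fingers straddle the handle at wrist (303–340, 228–397), centred and free. Closing now.

```bash
python3 -m handwheel '{"delta_pos":[[0,0,0],[0,0,0],[0,0,0],[0,0,0],[0,0,0],[0,0,0],[0,0,0],[0,0,0]],"rotation":[[0,0,0],[0,0,0],[0,0,0],[0,0,0],[0,0,0],[0,0,0],[0,0,0],[0,0,0]],"claw":[0,0.3,0.6,1,1,1,1,1]}'
python3 -c "
from bench import robot
o=robot.get_obs();print(o['tool_pos'],o['ee_rot'],o['wrist_force'],o['wrist_torque'],o['width'])"
```

```text
time: 5.4
tool_pos: [0.6048, 0.1889, 0.1294]
ee_rot: [-3.14, -0.45, 0.215]
wrist_force: [-2.1, -0.8, 1.7]
width: 0.0135
[0.60484662 0.18886404 0.12940261] [-3.14022942 -0.44995802  0.21462116] [-2.09667339 -0.76616652  1.67893367] [-0.20647951  0.73493605 -0.05396136] 0.013511548025683712
```

```bash
cat >> h.py <<'E'
def inv(p):
    c,s=np.cos(YAW),np.sin(YAW); d=np.array(p[:2])-C0; return np.array([c*d[0]+s*d[1],-s*d[0]+c*d[1],p[2]])*np.array([1000,1000,1000])
def path(th,xc,h,y=0,yaw=YAW):
    s,c=np.sin(th),np.cos(th); return W(xc-74*s,y,8+h+55*s+109*c),toolrpy(th,yaw)
def st():
    from bench import robot
    o=robot.get_obs(); print('crate mm',inv(o['tool_pos']).round(1),'rpy',o['ee_rot'].round(4),'F',o['wrist_force'].round(1),'M',o['wrist_torque'].round(2),'w',round(o['width'],4),'t',o['time'])
E
python3 - <<'E'
from h import *
st(); print(inv(path(.45,7,0)[0]),inv(path(.45,-6,4)[0]))
from bench import robot
o=robot.get_obs();p=o['tool_pos'];r=o['ee_rot']
q=p+np.array([0,0,.004]); plan(q,r,2)
print(); plan(q+(W(-12.5,1.5,0)-W(0,0,0)),toolrpy(.45,.2017),5,q,r)
E
```

```text
crate mm [-25.9  -2.4 129.4] rpy [-3.1402 -0.45    0.2146] F [-2.1 -0.8  1.7] M [-0.21  0.73 -0.05] w 0.0135 t 5.4
[-2.51874495e+01  1.73472348e-14  1.30071839e+02] [-3.81874495e+01 -9.54097912e-15  1.34071839e+02]
[0.9, -0.0, -1.8] [0.0, 0.0, 0.0]
[0.9, -0.0, -1.8] [0.0, 0.0, 0.0]

[-2.2, -0.3, -1.1] [-0.0014, 0.0, 0.0023]
[-2.2, -0.3, -1.1] [-0.0014, 0.0, 0.0023]
[-2.2, -0.3, -1.1] [-0.0014, 0.0, 0.0023]
[-2.2, -0.3, -1.1] [-0.0014, 0.0, 0.0023]
[-2.3, -0.3, -1.1] [-0.0014, 0.0, 0.0023]
```

```bash
python3 -m handwheel '{"delta_pos":[[0.9,0,-1.8],[0.9,0,-1.8],[0,0,0],[-2.2,-0.3,-1.1],[-2.2,-0.3,-1.1],[-2.2,-0.3,-1.1],[0,0,0],[0,0,0]],"rotation":[[0,0,0],[0,0,0],[0,0,0],[-0.001,0,0.002],[-0.001,0,0.002],[-0.001,0,0.002],[0,0,0],[0,0,0]],"claw":[1,1,1,1,1,1,1,1]}'
python3 -c "
from h import *
st()"
```

```text
time: 6.4
tool_pos: [0.5977, 0.1883, 0.1337]
ee_rot: [-3.14, -0.451, 0.208]
wrist_force: [0.1, -0.2, -5.4]
width: 0.0136
crate mm [-32.9  -1.6 133.7] rpy [-3.1403 -0.4507  0.208 ] F [ 0.1 -0.2 -5.4] M [-0.27  0.84 -0.03] w 0.0136 t 6.4
```

The caddy hangs free at about 5.4 N with no side force. Finishing the draw to the -x side, then I'll check.

```bash
python3 -m handwheel '{"delta_pos":[[-1.6,-0.2,-0.8],[-1.6,-0.2,-0.8],[-1.6,-0.2,-0.8],[0,0,0],[0,0,0],[0,0,0],[0,0,0],[0,0,0]],"rotation":[[-0.001,0,0.002],[-0.001,0,0.002],[-0.001,0,0.002],[0,0,0],[0,0,0],[0,0,0],[0,0,0],[0,0,0]],"claw":[1,1,1,1,1,1,1,1]}'
python3 - <<'E'
from h import *
st()
snap('wrist','w4');crop('w4',140,130,480,360,2.3,'c7')
import numpy as np
a=.4500
p0=path(a,-6,4)
for k in range(16):
    t0=a*(1-k/16);t1=a*(1-(k+1)/16)
    A=path(t0,-6,4);B=path(t1,-6,4); plan(B[0],B[1],1,A[0],A[1])
E
```

```text
time: 7.4
tool_pos: [0.5924, 0.1877, 0.1336]
ee_rot: [-3.14, -0.45, 0.201]
wrist_force: [0.0, 0.1, -5.1]
width: 0.014
crate mm [-38.3  -1.  133.6] rpy [-3.1404 -0.4505  0.2013] F [ 0.   0.1 -5.1] M [-0.23  0.87 -0.02] w 0.014 t 7.4
[1.7, -0.0, 0.9] [0.0, -0.0281, -0.0]
[1.7, -0.0, 1.0] [-0.0, -0.0281, 0.0]
[1.7, 0.0, 1.0] [0.0, -0.0281, -0.0]
[1.7, 0.0, 1.1] [-0.0, -0.0281, -0.0]
[1.7, -0.0, 1.1] [-0.0, -0.0281, 0.0]
[1.7, -0.0, 1.2] [0.0, -0.0281, -0.0]
[1.7, 0.0, 1.2] [0.0, -0.0281, -0.0]
[1.8, 0.0, 1.3] [0.0, -0.0281, -0.0]
[1.8, -0.0, 1.3] [-0.0, -0.0281, 0.0]
[1.8, 0.0, 1.3] [0.0, -0.0281, -0.0]
[1.8, -0.0, 1.4] [0.0, -0.0281, -0.0]
[1.9, 0.0, 1.4] [-0.0, -0.0281, 0.0]
[1.9, -0.0, 1.5] [-0.0, -0.0281, -0.0]
[2.0, -0.0, 1.5] [0.0, -0.0281, -0.0]
[2.0, 0.0, 1.5] [-0.0, -0.0281, 0.0]
[2.0, -0.0, 1.6] [0.0, -0.0281, -0.0]
```

View pics/c7.png

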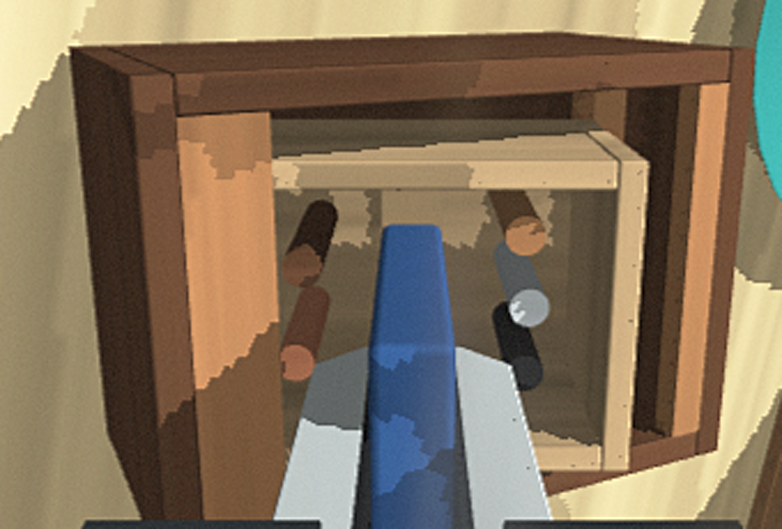

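The caddy is drawn clear of the ledge: a gap shows between its +x end at crop x≈650 and the ledge at ≈680, and there's no side force. Now I'll turn it level.

```bash
python3 -m handwheel '{"delta_pos":[[1.7,0,0.9],[1.7,0,1],[1.7,0,1],[1.7,0,1.1],[1.7,0,1.1],[1.7,0,1.2],[0,0,0],[0,0,0]],"rotation":[[0,-0.0281,0],[0,-0.0281,0],[0,-0.0281,0],[0,-0.0281,0],[0,-0.0281,0],[0,-0.0281,0],[0,0,0],[0,0,0]],"claw":[1,1,1,1,1,1,1,1]}'
python3 - <<'E'
from h import *
st(); print(inv(path(.45-6*.0281,-6,4)[0]))
E
```

```text
time: 8.45
tool_pos: [0.6037, 0.1901, 0.1314]
ee_rot: [-3.14, -0.281, 0.202]
wrist_force: [-0.4, 0.6, -5.4]
width: 0.0135
crate mm [-26.7  -1.  131.4] rpy [-3.1405 -0.2815  0.2016] F [-0.4  0.6 -5.4] M [-0.2   0.57  0.02] w 0.0135 t 8.45
[-2.65498633e+01  1.99493200e-14  1.31986315e+02]
```

```bash
python3 -m handwheel '{"delta_pos":[[1.7,0,1.2],[1.8,0,1.2],[1.8,0,1.2],[1.8,0,1.3],[1.8,0,1.3],[1.9,0,1.4],[1.9,0,1.4],[0,0,0]],"rotation":[[0,-0.0281,0],[0,-0.0281,0],[0,-0.0281,0],[0,-0.0281,0],[0,-0.0281,0],[0,-0.0281,0],[0,-0.0281,0],[0,0,0]],"claw":[1,1,1,1,1,1,1,1]}'
python3 - <<'E'
from h import *
st(); print(inv(path(.45-13*.0281,-6,4)[0]))
plan(*path(0,-6,3),3)
E
```

```text
time: 9.45
tool_pos: [0.6184, 0.193, 0.1248]
ee_rot: [-3.141, -0.085, 0.202]
wrist_force: [0.4, 0.4, -4.9]
width: 0.014
crate mm [-11.8  -1.1 124.8] rpy [-3.1406 -0.0846  0.2017] F [ 0.4  0.4 -4.9] M [-0.08  0.15  0.  ] w 0.014 t 9.45
[-1.22603084e+01  4.33680869e-16  1.25262178e+02]
[1.8, -0.4, 1.8] [-0.0003, -0.0282, -0.0]
[1.8, -0.4, 1.7] [-0.0003, -0.0282, -0.0]
[1.9, -0.4, 1.6] [-0.0003, -0.0282, -0.0]
```

```bash
python3 -m handwheel '{"delta_pos":[[1.8,-0.4,1.6],[1.8,-0.4,1.5],[1.9,-0.4,1.5],[0,0,0],[0,0,0],[0,0,0],[0,0,0],[0,0,0]],"rotation":[[0,-0.0282,0],[0,-0.0282,0],[0,-0.0282,0],[0,0,0],[0,0,0],[0,0,0],[0,0,0],[0,0,0]],"claw":[1,1,1,1,1,1,1,1]}'
python3 - <<'E'
from h import *
st(); snap('wrist','w5');crop('w5',120,110,500,380,2.1,'c8');snap('scene','s5');crop('s5',340,180,480,300,5,'c9')
E
```

```text
time: 10.45
tool_pos: [0.6231, 0.1953, 0.1211]
ee_rot: [-3.141, -0.001, 0.202]
wrist_force: [0.4, -0.1, -5.4]
width: 0.0137
crate mm [ -6.7   0.2 121.1] rpy [-3.1405e+00 -9.0000e-04  2.0190e-01] F [ 0.4 -0.1 -5.4] M [-0.02  0.06 -0.02] w 0.0137 t 10.45
```

View pics/c8.png

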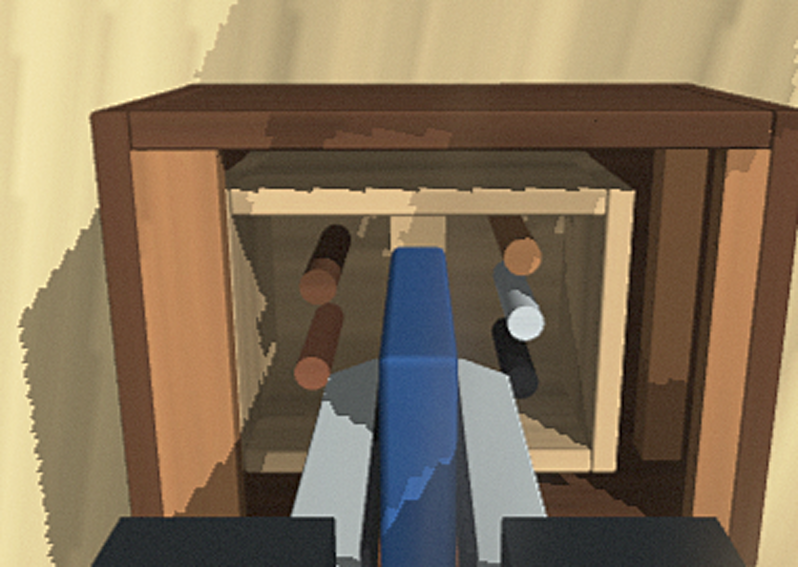

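View pics/c9.png

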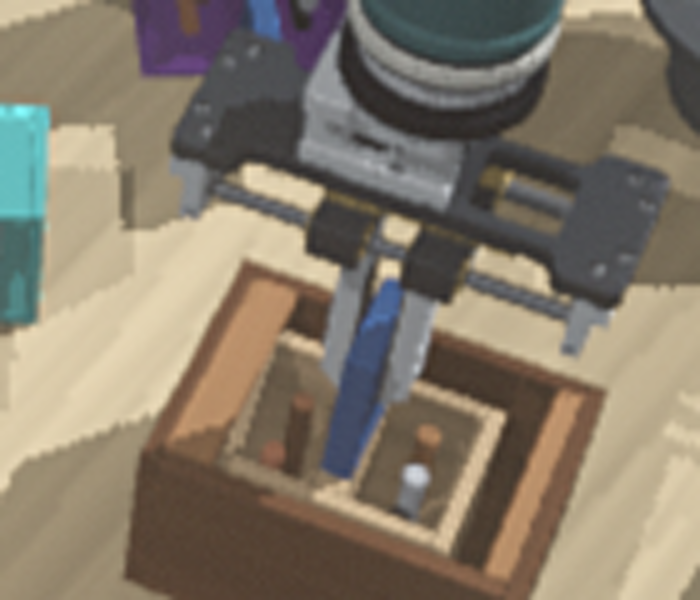

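Run:
```python
from h import *
V=load('w5'); w=lambda x,y:(120+x/2.1-.3,110+y/2.1-.3)
for n,p,z in [('rim++',(634,190),.082),('rim+-',(616,471),.082),('rim-+',(229,190),.082),('strip-x edge',(219,150),.096),('strip+x edge',(726,150),.096),('strip-',(245,510),.096),('strip+',(694,510),.096),('ledge',(654,152),.052),('ledge',(637,458),.052),('outer-+',(92,115),.096),('outer ++',(806,115),.096),('inner+y',(400,149),.096)]:
    print(n,inv(onz(V,w(*p),z)).round(1))
```

```text
rim++ [47.4 40.2 82. ]
rim+- [ 47.8 -38.8  82. ]
rim-+ [-54.9  40.2  82. ]
strip-x edge [-53.6  52.2  96. ]
strip+x edge [64.7 52.3 96. ]
strip- [-52.7 -42.5  96. ]
strip+ [ 65.5 -42.6  96. ]
ledge [59.9 45.5 52. ]
ledge [ 61.8 -50.8  52. ]
outer-+ [-82.4  60.3  96. ]
outer ++ [82.4 60.3 96. ]
inner+y [-11.4  52.5  96. ]
```

The caddy is level in the crate, its weight on the gripper at 5.4 N and no side force. The +x rim measures 47.6 on crate x, so the centre is about -7, which agrees with the TCP's -6.7. Shifting +10.7 to come under the mouth.

```bash
python3 -m handwheel '{"delta_pos":[[2.7,0,0],[2.7,0,0],[2.7,0,0],[2.6,0,0],[0,0,0],[0,0,0],[0,0,0],[0,0,0]],"rotation":[[0,0,0],[0,0,0],[0,0,0],[0,0,0],[0,0,0],[0,0,0],[0,0,0],[0,0,0]],"claw":[1,1,1,1,1,1,1,1]}'
python3 - <<'E'
from h import *
st(); snap('wrist','w6');crop('w6',120,110,500,380,2.1,'c10')
E
```

```text
time: 11.55
tool_pos: [0.6336, 0.1974, 0.1209]
ee_rot: [-3.141, -0.001, 0.202]
wrist_force: [0.8, 0.2, -5.1]
width: 0.0139
crate mm [  4.    0.2 120.9] rpy [-3.1406e+00 -6.0000e-04  2.0180e-01] F [ 0.8  0.2 -5.1] M [-0.04  0.06  0.01] w 0.0139 t 11.55
```

View pics/c10.png

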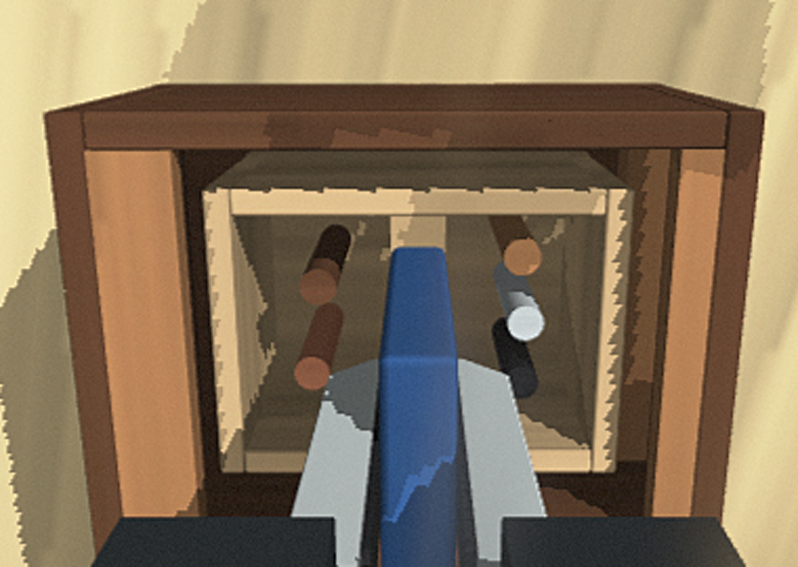

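Run:
```python
from h import *
V=load('w6'); w=lambda x,y:(120+x/2.1-.3,110+y/2.1-.3)
for n,p,z in [('rim++',(634,190),.082),('rim+-',(617,471),.082),('rim-+',(202,190),.082),('rim--',(222,471),.082),('strip-',(174,150),.096),('strip-',(203,515),.096),('strip+',(681,150),.096),('strip+',(655,515),.096),('outer-+',(45,113),.096),('outer ++',(764,113),.096)]:
    print(n,inv(onz(V,w(*p),z)).round(1))
```

```text
rim++ [58.1 40.2 82. ]
rim+- [ 58.8 -38.7  82. ]
rim-+ [-51.   40.2  82. ]
rim-- [-50.8 -38.7  82. ]
strip- [-53.4  52.2  96. ]
strip- [-53.1 -43.9  96. ]
strip+ [64.9 52.3 96. ]
strip+ [ 66.1 -44.   96. ]
outer-+ [-82.4  60.8  96. ]
outer ++ [83.3 60.8 96. ]
```

```bash
python3 -m handwheel '{"delta_pos":[[0.8,0,0],[0,0,-3],[0,0,-3],[0,0,-3],[0,0,-3],[0,0,-4],[0,0,-4],[0,0,0]],"rotation":[[0,0,0],[0,0,0],[0,0,0],[0,0,0],[0,0,0],[0,0,0],[0,0,0],[0,0,0]],"claw":[1,1,1,1,1,1,1,1]}'
python3 - <<'E'
from h import *
st(); snap('wrist','w7');crop('w7',120,110,500,380,2.1,'c11')
E
```

```text
time: 12.6
tool_pos: [0.6348, 0.1977, 0.1417]
ee_rot: [-3.141, -0.002, 0.202]
wrist_force: [-0.9, 0.4, -5.5]
width: 0.014
crate mm [  5.2   0.2 141.7] rpy [-3.1405e+00 -1.9000e-03  2.0180e-01] F [-0.9  0.4 -5.5] M [-0.05  0.02 -0.02] w 0.014 t 12.6
```

View pics/c11.png

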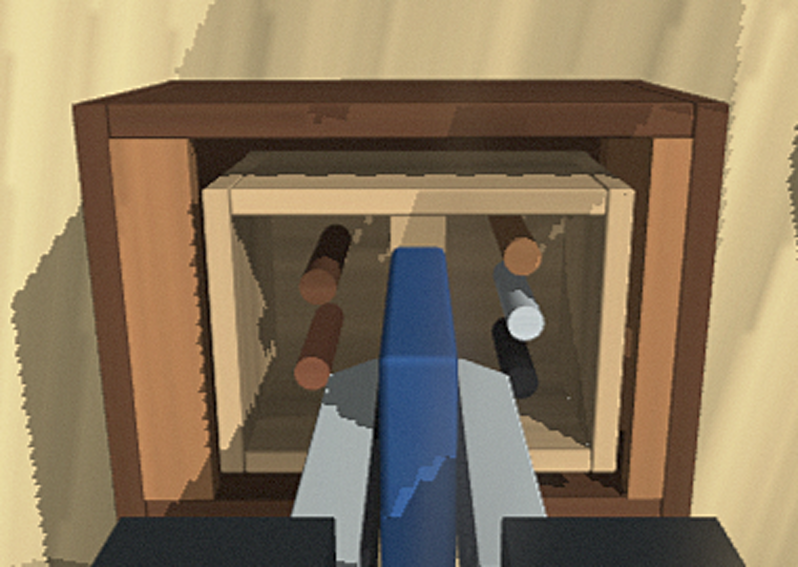

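Run:
```python
from h import *
V=load('w7'); w=lambda x,y:(120+x/2.1-.3,110+y/2.1-.3)
for n,p,z in [('rim++',(634,189),.103),('rim+-',(617,471),.103),('rim-+',(203,189),.103),('rim--',(222,471),.103),('strip-',(190,138),.096),('strip-',(217,498),.096),('strip+',(653,138),.096),('strip+',(627,498),.096),('outer-+',(75,105),.096),('outer ++',(727,105),.096)]:
    print(n,inv(onz(V,w(*p),z)).round(1))
```

```text
rim++ [ 59.3  40.5 103. ]
rim+- [ 60.  -38.6 103. ]
rim-+ [-49.4  40.5 103. ]
rim-- [-49.4 -38.6 103. ]
strip- [-53.5  52.4  96. ]
strip- [-53.1 -51.1  96. ]
strip+ [65.  52.4 96. ]
strip+ [ 65.2 -51.2  96. ]
outer-+ [-82.   60.7  96. ]
outer ++ [83.1 60.8 96. ]
```

The rim is above the strips and centred to within about 0.5 mm, with no contact force. Lifting straight on.

```bash
python3 -m handwheel '{"delta_pos":[[-0.3,0,-5],[0,0,-6],[0,0,-6],[0,0,-6],[0,0,-6],[0,0,-6],[0,0,-6],[0,0,-6]],"rotation":[[0,0,0],[0,0,0],[0,0,0],[0,0,0],[0,0,0],[0,0,0],[0,0,0],[0,0,0]],"claw":[1,1,1,1,1,1,1,1]}'
python3 -c "
from h import *
st()"
```

```text
time: 13.65
tool_pos: [0.6341, 0.1974, 0.1883]
ee_rot: [-3.141, -0.001, 0.202]
wrist_force: [-0.2, 0.4, -6.1]
width: 0.0138
crate mm [4.500e+00 1.000e-01 1.883e+02] rpy [-3.1406e+00 -6.0000e-04  2.0180e-01] F [-0.2  0.4 -6.1] M [-0.08  0.06 -0.  ] w 0.0138 t 13.65
```

```bash
python3 -m handwheel '{"delta_pos":[[0,0,-7],[0,0,-8],[0,0,-8],[0,0,-8],[0,0,-9],[0,0,-9],[0,0,-8],[0,0,-3]],"rotation":[[0,0,0],[0,0,0],[0,0,0],[0,0,0],[0,0,0],[0,0,0],[0,0,0],[0,0,0]],"claw":[1,1,1,1,1,1,1,1]}'
python3 -c "
from h import *
st(); snap('scene','s8'); snap('top','t8'); crop('scene0',215,330,395,480,4.4,'c12');crop('top0',390,100,500,220,5,'c13')"
```

```text
time: 14.65
tool_pos: [0.6344, 0.1974, 0.249]
ee_rot: [-3.141, -0.002, 0.202]
wrist_force: [0.1, -0.6, -5.5]
width: 0.0138
crate mm [4.80e+00 1.00e-01 2.49e+02] rpy [-3.1405e+00 -2.0000e-03  2.0190e-01] F [ 0.1 -0.6 -5.5] M [-0.08  0.01  0.02] w 0.0138 t 14.65
```

View pics/s8.png

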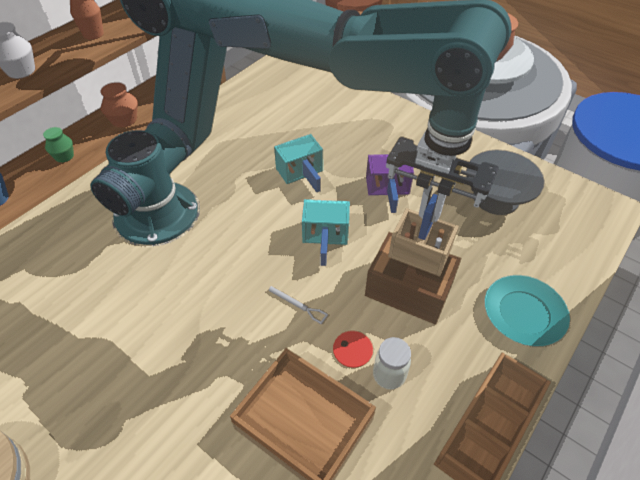

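View pics/c12.png

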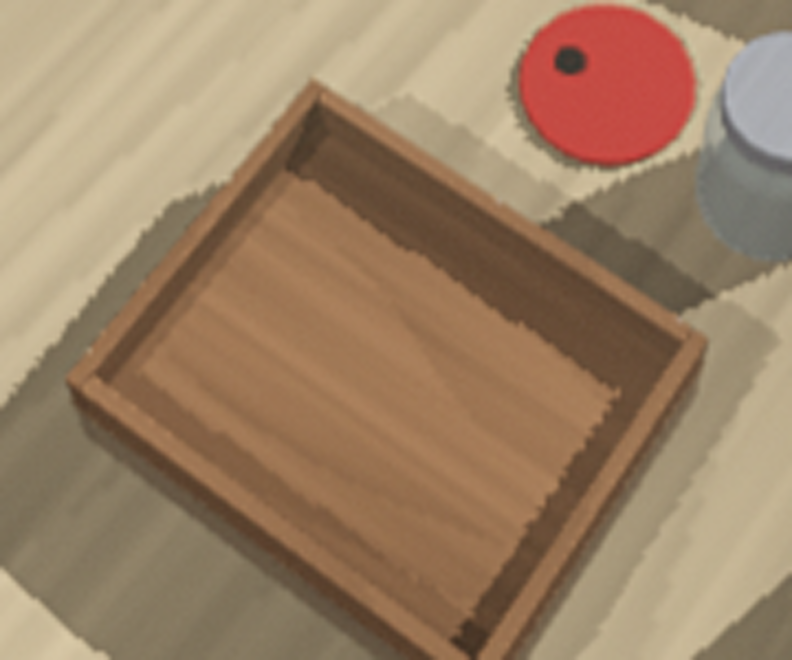

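View pics/c13.png

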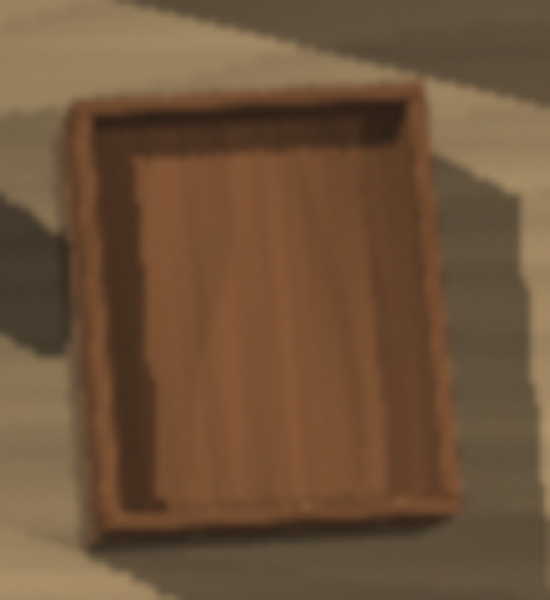

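```bash
cat > fit2.py <<'E'
from h import *
from scipy.optimize import least_squares
S=load('scene0');T=load('top0')
s=lambda x,y:(215+x/4.4-.4,330+y/4.4-.4); t=lambda x,y:(390+x/5-.4,100+y/5-.4)
K=[(S,s(312,82),-1,1),(S,s(706,345),1,1),(S,s(70,383),-1,-1),(T,t(72,105),1,1),(T,t(423,88),1,-1),(T,t(96,530),-1,1),(T,t(460,512),-1,-1)]
for n,(a,b) in {'-+':(0,5),'++':(1,3),'--':(2,6)}.items(): print(n,tri([K[a][:2],K[b][:2]])[0].round(4))
def f(p):
    r=[]
    for cam,uv,a,b in K:
        q=R.from_euler('z',p[2]).apply([a*.103,b*.083,.066])+[p[0],p[1],0]; r+=list(proj(cam,q)[0]-uv)
    return np.array(r)
o=least_squares(f,[.63,-.19,.05],loss='soft_l1'); print('tray',o.x.round(4)); print(f(o.x).reshape(-1,2).round(1).tolist())
tr=o.x
print('TCP place',tr[:2],.040+.109)
plan([tr[0],tr[1],.249],toolrpy(0,tr[2]),14)
E
python3 fit2.py
```

```text
-+ [ 0.5281 -0.1091  0.0588]
++ [ 0.7324 -0.1014  0.0587]
-- [ 0.5368 -0.2754  0.0616]
tray [ 0.6347 -0.1884  0.0481]
[[0.5, -1.5], [1.5, -1.6], [-1.1, -0.9], [0.3, -1.3], [0.7, -1.6], [1.9, 0.3], [1.0, 0.1]]
TCP place [ 0.6346549  -0.18837222] 0.149
[-5.5, 27.0, -0.1] [-0.0001, -0.0001, 0.011]
[-5.2, 27.1, -0.1] [-0.0001, -0.0001, 0.011]
[-4.9, 27.1, -0.1] [-0.0001, -0.0001, 0.011]
[-4.6, 27.2, -0.1] [-0.0001, -0.0001, 0.011]
[-4.3, 27.2, -0.1] [-0.0001, -0.0001, 0.011]
[-4.0, 27.3, -0.1] [-0.0001, -0.0001, 0.011]
[-3.7, 27.3, -0.1] [-0.0001, -0.0001, 0.011]
[-3.4, 27.3, -0.1] [-0.0001, -0.0001, 0.011]
[-3.1, 27.4, -0.1] [-0.0001, -0.0001, 0.011]
[-2.8, 27.4, -0.1] [-0.0001, -0.0001, 0.011]
[-2.5, 27.4, -0.0] [-0.0001, -0.0001, 0.011]
[-2.2, 27.5, -0.0] [-0.0001, -0.0001, 0.011]
[-1.9, 27.5, -0.0] [-0.0001, -0.0001, 0.011]
[-1.6, 27.5, -0.0] [-0.0001, -0.0001, 0.011]
```

```bash
python3 -m handwheel '{"delta_pos":[[-3,14,0],[-5,25,0],[-5,27,0],[-5,27,0],[-5,27,0],[-4,27,0],[-4,27,0],[-4,27,0]],"rotation":[[0,0,0.01],[0,0,0.01],[0,0,0.01],[0,0,0.01],[0,0,0.01],[0,0,0.01],[0,0,0.01],[0,0,0.01]],"claw":[1,1,1,1,1,1,1,1]}'
python3 -m handwheel '{"delta_pos":[[-3,28,0],[-3,28,0],[-3,28,0],[-2,28,0],[-2,26,0],[-2,20,0],[-2,14,0],[-1,5,0]],"rotation":[[0,0,0.01],[0,0,0.01],[0,0,0.01],[0,0,0.01],[0,0,0.01],[0,0,0.01],[0,0,0.01],[0,0,0]],"claw":[1,1,1,1,1,1,1,1]}'
python3 -m handwheel '{"delta_pos":[[0,0,0],[0,0,0],[0,0,0],[0,0,0],[0,0,0],[0,0,0],[0,0,0],[0,0,0]],"rotation":[[0,0,0],[0,0,0],[0,0,0],[0,0,0],[0,0,0],[0,0,0],[0,0,0],[0,0,0]],"claw":[1,1,1,1,1,1,1,1]}'
python3 -c "
from h import *
st();snap('scene','s9');snap('wrist','w9');plan([.6347,-.1884,.180],toolrpy(0,.045),8)"
```

```text
time: 15.75
tool_pos: [0.6318, -0.0087, 0.2471]
ee_rot: [-3.141, 0.001, 0.12]
wrist_force: [-0.5, -0.2, -6.0]
width: 0.0139
time: 16.75
tool_pos: [0.6309, -0.1853, 0.2473]
ee_rot: [-3.14, -0.0, 0.051]
wrist_force: [0.4, 0.2, -5.5]
width: 0.0138
time: 17.75
tool_pos: [0.6311, -0.1846, 0.2474]
ee_rot: [-3.14, -0.0, 0.052]
wrist_force: [0.2, -0.3, -6.0]
width: 0.0141
crate mm [ -74.9 -373.5  247.4] rpy [-3.1404e+00 -3.0000e-04  5.1700e-02] F [ 0.2 -0.3 -6. ] M [-0.1   0.03  0.03] w 0.0141 t 17.75
[0.4, 0.5, 8.4] [-0.0001, -0.0, 0.0009]
[0.4, 0.5, 8.4] [-0.0001, -0.0, 0.0009]
[0.4, 0.5, 8.4] [-0.0001, -0.0, 0.0009]
[0.4, 0.5, 8.4] [-0.0001, -0.0, 0.0009]
[0.4, 0.5, 8.4] [-0.0001, -0.0, 0.0009]
[0.4, 0.5, 8.4] [-0.0001, -0.0, 0.0009]
[0.4, 0.5, 8.4] [-0.0001, -0.0, 0.0009]
[0.4, 0.5, 8.4] [-0.0001, -0.0, 0.0009]
```

View pics/s9.png

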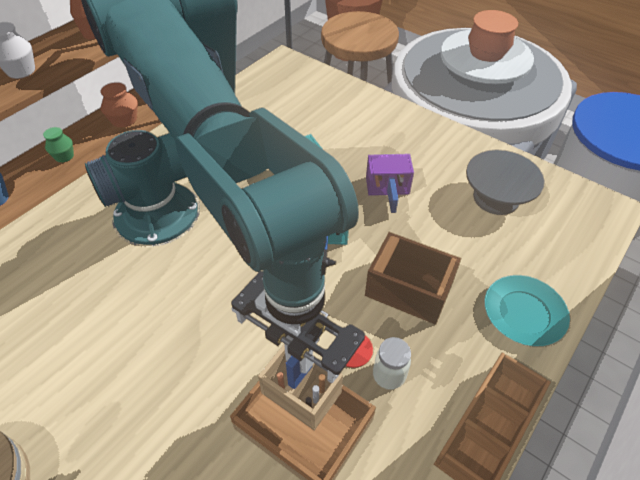

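View pics/w9.png

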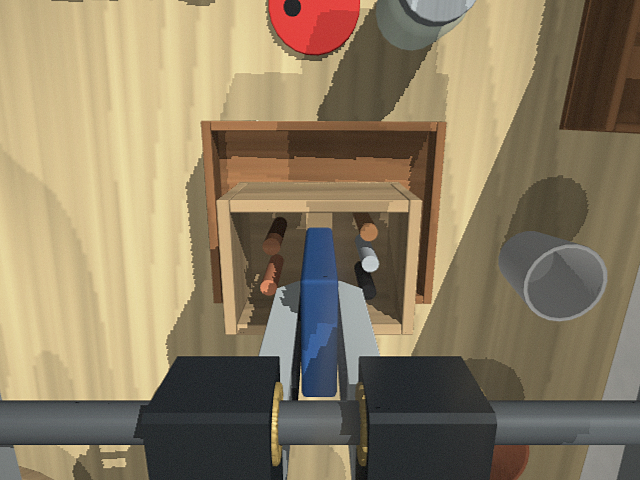

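Run:
```python
from h import *
V=load('w9'); a=onz(V,(202,122),.066);b=onz(V,(446,122),.066); print(a,b,np.arctan2(b[1]-a[1],b[0]-a[0]),np.linalg.norm(a-b))
u=(b-a)/np.linalg.norm(b-a); m=(a+b)/2; print(m+.083*np.array([u[1],-u[0],0]))
```

```text
[ 0.5295003  -0.11047982  0.066     ] [ 0.73261278 -0.0998872   0.066     ] 0.052104330563686636 0.2033885060135308
[ 0.63537924 -0.18807087  0.066     ]
```

The third view agrees: tray centre (0.635, -0.188), yaw 0.05. Lowering.

```bash
python3 -m handwheel '{"delta_pos":[[0.5,0.5,8],[0.5,0.5,9],[0.5,0.5,9],[0.5,0.5,9],[0.5,0.5,9],[0.4,0.4,9],[0.4,0.4,8],[0.3,0.3,5]],"rotation":[[0,0,0],[0,0,0],[0,0,0],[0,0,0],[0,0,0],[0,0,0],[0,0,0],[0,0,0]],"claw":[1,1,1,1,1,1,1,1]}'
python3 -m handwheel '{"delta_pos":[[0,0,4],[0,0,4],[0,0,4],[0,0,4],[0,0,3],[0,0,3],[0,0,2],[0,0,0]],"rotation":[[0,0,0],[0,0,0],[0,0,0],[0,0,0],[0,0,0],[0,0,0],[0,0,0],[0,0,0]],"claw":[1,1,1,1,1,1,1,1]}'
python3 -c "
from h import *
st()
snap('scene','s10');crop('s10',215,330,395,480,4.4,'c14')"
```

```text
time: 18.85
tool_pos: [0.6348, -0.1878, 0.1807]
ee_rot: [-3.14, 0.0, 0.052]
wrist_force: [-0.1, -0.5, -4.9]
width: 0.0137
time: 19.85
tool_pos: [0.6348, -0.1878, 0.1572]
ee_rot: [-3.14, 0.0, 0.052]
wrist_force: [-0.1, 0.5, -4.6]
width: 0.014
crate mm [ -71.9 -377.5  157.2] rpy [-3.1403  0.      0.0518] F [-0.1  0.5 -4.6] M [-0.09  0.12  0.04] w 0.014 t 19.85
```

View pics/c14.png

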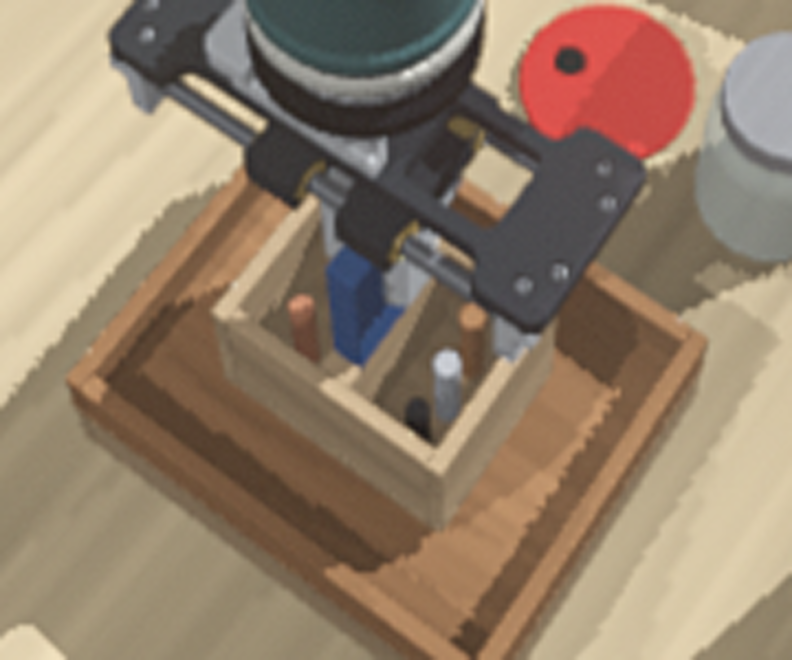

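Centred in the tray and about 8 mm above the floor. Lowering by small steps until I feel contact.

```bash
python3 -m handwheel '{"delta_pos":[[0,0,1],[0,0,1],[0,0,1],[0,0,1],[0,0,0.8],[0,0,0.7],[0,0,0.5],[0,0,0]],"rotation":[[0,0,0],[0,0,0],[0,0,0],[0,0,0],[0,0,0],[0,0,0],[0,0,0],[0,0,0]],"claw":[1,1,1,1,1,1,1,1]}'
```

```text
time: 20.9
tool_pos: [0.6349, -0.1878, 0.1514]
ee_rot: [-3.14, -0.0, 0.052]
wrist_force: [0.1, -0.4, -6.0]
width: 0.0137
```

```bash
python3 -m handwheel '{"delta_pos":[[0,0,0.6],[0,0,0],[0,0,0.6],[0,0,0],[0,0,0.4],[0,0,0],[0,0,0],[0,0,0]],"rotation":[[0,0,0],[0,0,0],[0,0,0],[0,0,0],[0,0,0],[0,0,0],[0,0,0],[0,0,0]],"claw":[1,1,1,1,1,1,1,1]}'
```

```text
time: 21.9
tool_pos: [0.635, -0.1879, 0.1499]
ee_rot: [-3.141, -0.001, 0.052]
wrist_force: [0.2, 0.1, -5.2]
width: 0.0137
```

```bash
python3 -m handwheel '{"delta_pos":[[0,0,0.5],[0,0,0],[0,0,0.5],[0,0,0],[0,0,0],[0,0,0],[0,0,0],[0,0,0]],"rotation":[[0,0,0],[0,0,0],[0,0,0],[0,0,0],[0,0,0],[0,0,0],[0,0,0],[0,0,0]],"claw":[1,1,1,1,1,1,1,1]}'
```

```text
time: 22.9
tool_pos: [0.635, -0.1878, 0.1489]
ee_rot: [-3.14, -0.0, 0.052]
wrist_force: [-0.3, -0.5, -5.0]
width: 0.0138
```

```bash
python3 -m handwheel '{"delta_pos":[[0,0,0.4],[0,0,0],[0,0,0.4],[0,0,0],[0,0,0],[0,0,0],[0,0,0],[0,0,0]],"rotation":[[0,0,0],[0,0,0],[0,0,0],[0,0,0],[0,0,0],[0,0,0],[0,0,0],[0,0,0]],"claw":[1,1,1,1,1,1,1,1]}'
```

```text
time: 23.9
tool_pos: [0.635, -0.1879, 0.1486]
ee_rot: [-3.141, -0.001, 0.052]
wrist_force: [-2.1, -0.8, -1.0]
width: 0.0136
```

Contact felt: the weight has come down to 1 N. A touch more, then open.

```bash
python3 -m handwheel '{"delta_pos":[[0,0,0.3],[0,0,0],[0,0,0],[0,0,0],[0,0,0],[0,0,0],[0,0,0],[0,0,0]],"rotation":[[0,0,0],[0,0,0],[0,0,0],[0,0,0],[0,0,0],[0,0,0],[0,0,0],[0,0,0]],"claw":[1,1,1,1,1,1,1,1]}'
python3 -c "
from h import *
st()"
```

```text
time: 24.9
tool_pos: [0.635, -0.188, 0.1486]
ee_rot: [-3.141, -0.001, 0.052]
wrist_force: [-3.4, -0.4, 5.3]
width: 0.0138
crate mm [ -71.8 -377.7  148.6] rpy [-3.141e+00 -1.100e-03  5.170e-02] F [-3.4 -0.4  5.3] M [0.15 0.79 0.04] w 0.0138 t 24.9
```

```bash
python3 -m handwheel '{"delta_pos":[[0,0,0],[0,0,0],[0,0,0],[0,0,0],[0,0,0],[0,0,0],[0,0,0],[0,0,0]],"rotation":[[0,0,0],[0,0,0],[0,0,0],[0,0,0],[0,0,0],[0,0,0],[0,0,0],[0,0,0]],"claw":[0.6,0.5,0.4,0.3,0.2,0.1,0,0]}'
python3 -c "
from h import *
st();snap('wrist','w11')"
```

```text
time: 25.9
tool_pos: [0.635, -0.1878, 0.1478]
ee_rot: [-3.14, -0.0, 0.052]
wrist_force: [-0.7, -0.2, 0.4]
width: 0.0469
crate mm [ -71.8 -377.5  147.8] rpy [-3.1405e+00 -5.0000e-04  5.1800e-02] F [-0.7 -0.2  0.4] M [-0.11  0.06 -0.02] w 0.0469 t 25.9
```

View pics/w11.png

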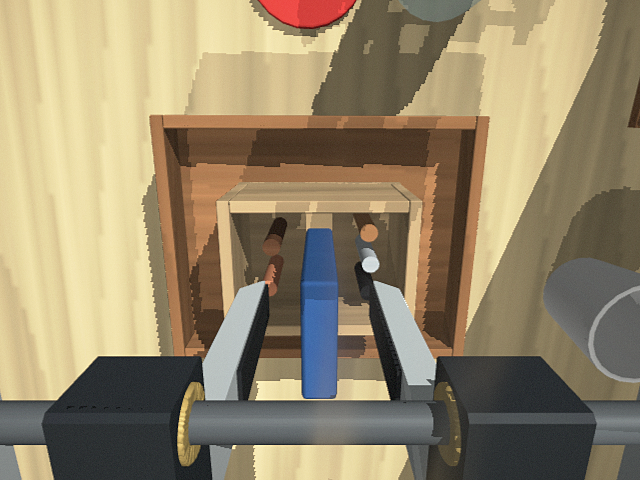

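The fingers have let go and the caddy stands upright. Retreating straight up.

```bash
python3 -m handwheel '{"delta_pos":[[0,0,-5],[0,0,-12],[0,0,-18],[0,0,-20],[0,0,-20],[0,0,-20],[0,0,-20],[0,0,-10]],"rotation":[[0,0,0],[0,0,0],[0,0,0],[0,0,0],[0,0,0],[0,0,0],[0,0,0],[0,0,0]],"claw":[0,0,0,0,0,0,0,0]}'
python3 -m handwheel '{"delta_pos":[[-20,-10,0],[-30,-20,0],[-30,-20,0],[-30,-20,0],[-30,-20,0],[-20,-10,0],[0,0,0],[0,0,0]],"rotation":[[0,0,0],[0,0,0],[0,0,0],[0,0,0],[0,0,0],[0,0,0],[0,0,0],[0,0,0]],"claw":[0,0,0,0,0,0,0,0]}'
python3 -c "
from h import *
st();snap('scene','s12');snap('top','t12')"
```

```text
time: 26.95
tool_pos: [0.6355, -0.1882, 0.2761]
ee_rot: [3.141, -0.004, 0.052]
wrist_force: [-0.7, -0.4, 1.1]
width: 0.0472
time: 27.95
tool_pos: [0.4705, -0.0967, 0.2731]
ee_rot: [-3.141, -0.001, 0.052]
wrist_force: [0.3, -0.5, 0.4]
width: 0.047
crate mm [-214.7 -255.2  273.1] rpy [-3.1408e+00 -1.1000e-03  5.1700e-02] F [ 0.3 -0.5  0.4] M [-0.08  0.07 -0.04] w 0.047 t 27.95
```

View pics/s12.png

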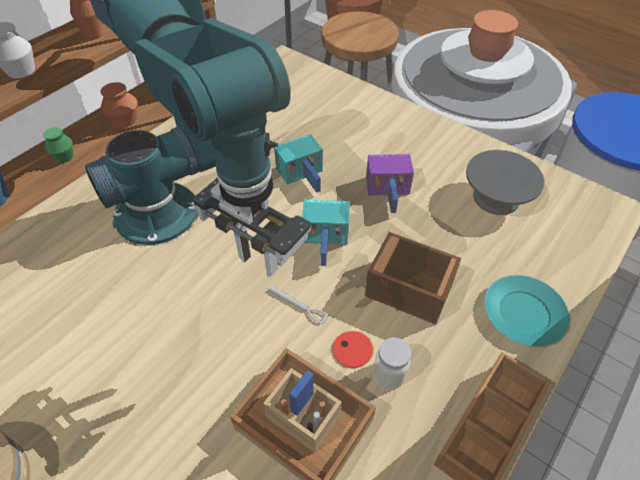

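View pics/t12.png

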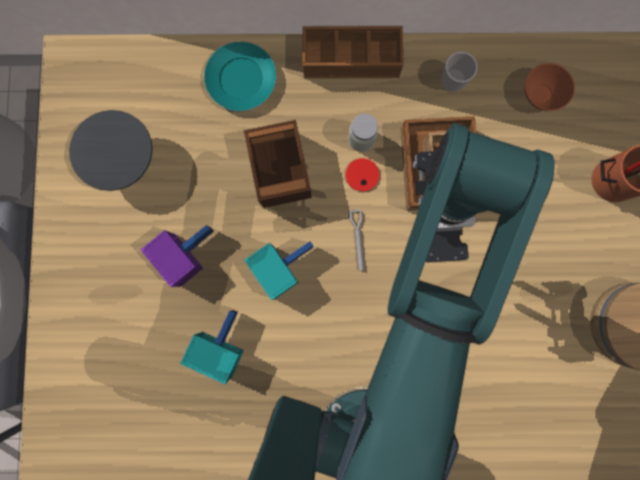

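The caddy stands upright near the middle of the upper tray, at scene (303,408). The jar, rib, trimmer and look-alikes are at the same pixels as at the start, and the gripper is clear.

```bash
python3 -c "
from bench import robot
print(robot.close_job())"
```

```text
the job is handed in; nothing more can be done
None
```

The caddy is standing upright near the middle of the upper tray's floor, the gripper has let go, and the job was handed in at about 28 s of the 53 s allowed.

- **Freeing and lifting:** I clamped the handle at the caddy's own tilt (about 26°), raised it 4 mm and drew it 12.5 mm off the ledge. I turned it level inside the crate, centred it under the mouth and lifted it straight out. Only its weight (about 5.5 N) and under 1 N of side force showed during this.
- **Setting down:** I lowered it in sub-millimetre steps until I felt the floor. The wrist force there was about 6 N before I opened the fingers, and I backed off straight up.
- **Last checks:** The final scene picture shows the caddy upright in the tray and the gripper clear. The jar, rib, trimmer and look-alikes are at the pixels where they started. In the top view the arm hid most of the caddy, so the final position rests on the scene and wrist views and on where the gripper let go. That was within about 1 mm of the tray centre I measured.
- **Disagreements:** The wrist camera showed the crate about 1–2% too small. The camera fit put the caddy about 3 mm lower than the ledge contact implies. The tray rim triangulated about 6 mm below its stated height. For these heights I used the stated dimensions and what the gripper felt.

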